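Lower the tube shaker's hold-down bar squarely with its two screws

ROBOT

A 6-joint arm with a two-finger parallel gripper is mounted at the origin on the work surface. World frame = base frame: x ahead of the robot, y to its left, z up, the work surface at z = 0. Lengths are in m, angles in degrees, forces in N, time in s.
With the tool pointing down it reaches from about 0.3 to 0.75 m from the base axis. Payload 8.5 kg.
Tool frame: the origin (TCP) lies between the finger pads; the fingertips stand 22 mm ahead of it and the grasp point (between the pads) lies 3 mm ahead of it (env.nose_length is the distance from the TCP to the fingertips, in m); z points along the fingers, x is the direction in which the jaws open and shut, and the axes are right-handed (so a half turn about z gives the same grasp; the last joint's range is limited). The gripper opens to 85 mm and grips with 20 to 120 N. Pads are 22 mm wide; open, the fingers measure 114 mm over their backs; the gripper's body (76 mm by 85 mm) begins 54 mm behind the grasp point. The pads swing forward as they close: fully open they stand 13 mm farther back than shut.
Start: joints at [60.143, 21.807, 74.336, -0, 83.858, -12.336], TCP at [0.166, 0.524, 0.253] pointing down, gripper open.
Joint ranges: [-178.18, 178.18], [-50.72, 133.34], [12.68, 142.11], [-81.47, 261.47], [9.98, 163.14], [-165.26, 165.26]. Speed limits (degrees/s): [136.94, 136.94, 180, 180, 180, 180].

INTERFACE

Orientations are given as a 3x3 rotation matrix whose columns are the frame's x, y, z axes.
In Python, from rig import env gives the robot as it stands.
- The arm moves only by the tool arm_command, never from a script. Its argument "steps" is a list of rows, each an object with "delta_pos": the shift along the world's x, y, z in mm, a list of three; "dr": the turn, a rotation vector about the world's x, y, z in degrees, a list of three. In form: [{"delta_pos": [dx, dy, dz], "dr": [wx, wy, wz]}, ...]. A call has 1 to 20 rows; each row shifts and turns the commanded pose from where the row before left it; what a row does not reach is not made up. A row lasts 1/10 s, in which the tool goes at most 50 mm and 8.59 degrees, less where a joint would pass 70% of its speed; a pose out of reach is approached as far as the arm can. A call with a gripper value outside its range is refused whole. "grip" is the opening, from 0 (shut) to 1 (fully open), set as the call begins (left out, the last holds). The fingers move at their own pace and stop on an object; "squeeze" is the grip in N (left out, the last holds). Time passes only in rows, so rows that do not move let the fingers close. It gives the time, the measured TCP pose, the force and the opening at its end, in the units of the state.
- env.observe(): the state, without advancing time (a new reading comes with each control period).
- env.get_image(name): name is "scene" or "top" or "wrist"; returns the picture (480x640x3 uint8, blue, green, red); there is no depth.
- env.get_calibration(name): a dict with "fx", "fy", "cx", "cy" (pixels), "k1" (the pictures are not rectified: a ray, as slopes to the right and down, at radius r is drawn at 1 + k1 r^2 times it, then the intrinsics apply), "view" (4x4, takes a point from world to camera coordinates). Camera axes: x right, y up, looking along -z (the intrinsics and any distortion apply to the point x, -y, -z); pixel columns grow to the right and rows downward; lengths in m; the calibration is good to about 2 mm. A picture is of the moment at which its call begins: read the wrist's pose just before it. get_calibration takes no time and is no camera call; for the wrist camera it gives the pose at the moment of the call.
- env.close_job(): hands the job in, once; it reports no verdict.
The state is a dict: "time_s": time; "q": joint angles; "qvel": joint speeds; "joint_efforts": joint torques, N m; "position": TCP position; "tool_rot": TCP orientation; "ft_force": force on the tool from outside, world axes, zero at the start; "wrist_torque": the same for the moment, N m; "grip_width": finger opening in m.
Only numpy, scipy, OpenCV 4.12 (cv2) and the standard library are available. Lean on these libraries where they do the work, as an engineer would, in place of code of your own. Each camera call takes 0.05 s, during which the arm holds its last target. There are 200 camera calls.

TASK

Secure the capped tubes in the white shaker: bring its aluminium hold-down bar fully home on the tubes by turning the two black winged screw handles, one at each end of the bar, clockwise until both lie in line with the bar. Take the two handles by turns, a little at a time, so that neither end of the bar ever gets more than about a centimetre lower than the other. Leave the small speed dial on the shaker's deck as it is set.

Things in the scene. Friction and masses are not known exactly. Their poses are not given: they have to be found in the camera images.
- left_screw (a joint): Turn (rad) of the winged handle at the bar's left (+y) end. 0: this end up, wing crosswise to the bar; grows clockwise seen from above; stop at 1.571: this end home, wing in line with the bar. Starts between 0 and 0.25. Lowers the nut under its own end of the bar 12.7 mm per rad (20 mm in all). Takes about 0.15 N m, stays where left; the handle keeps its height.
- right_screw (a joint): The same for the handle at the bar's right (-y) end, 220 mm from the left one. The two start values differ.
- left_handle (a point): Grip point on the left handle's axis, 226 mm above the table; turns with it. A black upright wing, 60 mm long (own x), 14 thick (own y), 36 tall (z up); top 10 mm above this point, underside 26 below, on a stem 14 mm across. Grip across its thickness from above. Next below: the bar, its top at most 186 mm above the table.
- right_handle (a point): The same for the right handle.
- bar_middle (a point): Middle of the upper face of the aluminium hold-down bar (44 x 270 x 14 mm, 0.6 kg) that rests by its weight on the two screws' nuts, above a blue rack of ten capped tubes on the white shaker (220 x 360 mm, 60 tall). y runs along the bar, to the left; z is its face's normal. 186 mm above the table when up, 168 when home on the tubes. A slope of 0.055 rad puts one end 12 mm lower.
- speed_dial (a joint): The small speed dial (about 30 mm across, under 40 tall) low on the shaker's deck, on the robot's side of the tube rack, midway between the screws; rad, 0 as set. To be left alone.

How it is judged (in metres and radians):
At the end, for the whole second after the job is handed in: Both winged handles are turned clockwise to within 15 degrees of their stops (in line with the bar), the bar lies level (within 0.03 rad) and down on the tubes (its middle less than 5 mm above home); handles at rest, speed dial within 14 degrees of where it was set (value of joint each of left_screw, right_screw above 1.31 rad and angle between bar_middle's own z axis and vertical below 0.03 rad and height (world z) of bar_middle below 0.173 m and velocity of joint left_screw between -0.1 and 0.1 rad/s and velocity of joint right_screw between -0.1 and 0.1 rad/s and value of joint speed_dial between -0.25 and 0.25 rad); the robot touches nothing.
It fails at once if one end of the hold-down bar got more than 12 mm lower than the other (slope over 0.055 rad) (angle between bar_middle's own z axis and vertical above 0.055 rad).
It fails at once if the speed dial was turned (value of joint speed_dial above 0.25 rad or value of joint speed_dial below -0.25 rad).
It also fails if it takes over 67 s, if anything falls off the work surface, if the arm or the gripper's body presses on something with over 40 N, if the wrist force passes 120 N, or if a joint passes its speed limit or range.

## Working session

There is one attempt and no reset: what is moved stays moved. The work goes in short steps, Python scripts to look and compute and a tool call to move; the robot and the scene stay as the last step left them, time stands still between calls to the robot, and variables do not carry over. Pictures are saved under pics/ and viewed, about 8 in all and at most 12, crops included, and the job is handed in when it is done.

Besides the shell and the picture viewer there is one more tool, called after "Call:" as a command line: name --argument value ..., lists and objects as JSON in quotes. arm_command: Moves the arm, as the interface text tells. Its arguments: {"type":"object","properties":{"steps":{"type":"array"},"grip":{"type":"number"},"squeeze":{"type":"number"}},"required":["steps"]}

```bash
mkdir -p pics; cat > h.py <<'E'
import numpy as np, cv2
from rig import env
def save(n,f): 
    im=env.get_image(n); cv2.imwrite('pics/'+f,im); return im
def ray(n,u,v,z):
    c=env.get_calibration(n); K=np.array([[c['fx'],0,c['cx']],[0,c['fy'],c['cy']],[0,0,1.]])
    p=cv2.undistortPoints(np.array([[[u,v]]],float),K,np.array([c['k1'],0,0,0,0.]))[0,0] if 0 else None
    d=np.array([(u-c['cx'])/c['fx'],(v-c['cy'])/c['fy']]); s=d.copy()
    for _ in range(20): s=d/(1+c['k1']*(s@s))
    M=np.linalg.inv(np.array(c['view'])); r=M[:3,:3]@np.array([s[0],-s[1],-1]); o=M[:3,3]
    return o+r*(z-o[2])/r[2]
E
python3 - <<'E'
from h import *
save('top','top0.png'); save('scene','scene0.png')
s=env.observe(); print(s['time_s'],s['position'],s['tool_rot'],s['grip_width'])
E
```

```text
0.1 [0.16547368 0.52427481 0.25278   ] [[ 3.01059480e-01  9.53605154e-01 -6.32622693e-04]
 [ 9.53604518e-01 -3.01060031e-01 -1.13192896e-03]
 [-1.26987069e-03 -2.62493915e-04 -9.99999159e-01]] 0.08543714066060962
```

View pics/top0.png

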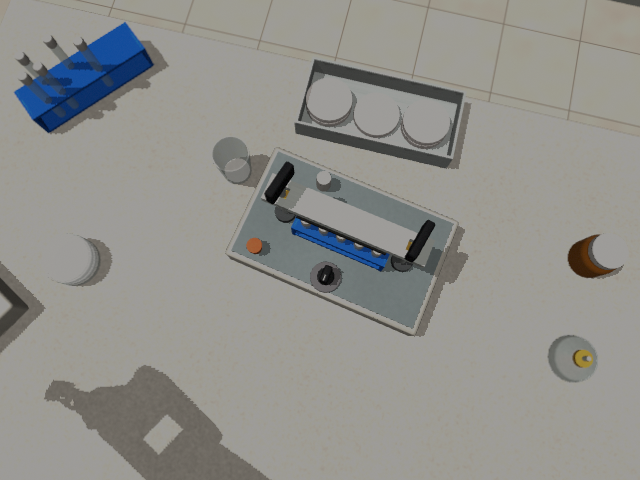

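View pics/scene0.png

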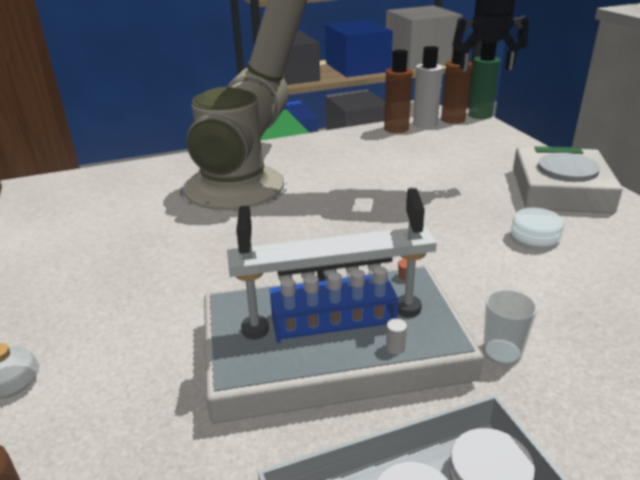

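The top view shows the left handle near (280,183), the right handle near (421,241) and the dial near (325,276). I'll enlarge it to read the wing ends.

```bash
python3 - <<'E'
from h import *
im=cv2.imread('pics/top0.png')
a=cv2.resize(im[150:220,250:320],None,fx=8,fy=8,interpolation=cv2.INTER_CUBIC)
b=cv2.resize(im[205:275,390:460],None,fx=8,fy=8,interpolation=cv2.INTER_CUBIC)
cv2.imwrite('pics/crop0.png',cv2.resize(np.hstack([a,b]),(800,400)))
def blob(x0,y0,x1,y1):
    m=(im[y0:y1,x0:x1].max(2)<38).astype(np.uint8)
    n,l,s,c=cv2.connectedComponentsWithStats(m); k=1+s[1:,4].argmax()
    p=np.argwhere(l==k)[:,::-1]+[x0,y0]; print(s[k,4],p.mean(0),cv2.minAreaRect(p.astype(np.float32)))
    return p
P=[blob(255,150,305,212),blob(400,212,445,268)]
for z in (.236,.226,.218):
    w=[]
    for p in P:
        q=np.array([ray('top',u,v,z)[:2] for u,v in p]); m=q.mean(0)
        e=np.linalg.svd(q-m)[2][0]; w.append(m); print(z,m,np.degrees(np.arctan2(e[1],e[0])),np.ptp((q-m)@e),np.ptp((q-m)@[-e[1],e[0]]))
    d=w[0]-w[1]; print(np.linalg.norm(d),np.degrees(np.arctan2(d[1],d[0])))
print(np.linalg.inv(np.array(env.get_calibration('top')['view']))[:3,3])
E
```

```text
548 [279.48175182 182.53467153] ((279.5384521484375, 182.69229125976562), (13.312804222106934, 43.821311950683594), 33.690067291259766)
471 [419.53927813 240.7537155 ] ((419.4538879394531, 240.83079528808594), (11.039091110229492, 45.64478302001953), 29.744882583618164)
0.236 [0.61317831 0.11836726] 164.18297609470935 0.06572352695301867 0.021018103417397748
0.236 [ 0.57764769 -0.09525435] 162.1838015513054 0.06677450157510255 0.015483591109149448
0.21655627145107306 80.55672381245529
0.226 [0.61628892 0.11985154] 164.18297609470935 0.06663456542990225 0.02130944963407376
0.226 [ 0.58026579 -0.09673123] 162.1838015513054 0.06770010832553056 0.015698219689122855
0.21955810511473853 80.55672381245519
0.218 [0.61877741 0.12103897] 164.18297609470935 0.06736339621140904 0.02154252660741464Traceback (most recent call last):
  File "<stdin>", line 15, in <module>
  File "h.py", line 6, in ray
    c=env.get_calibration(n); K=np.array([[c['fx'],0,c['cx']],[0,c['fy'],c['cy']],[0,0,1.]])
ValueError: time passes only in moves, steps and waits
```

View pics/crop0.png

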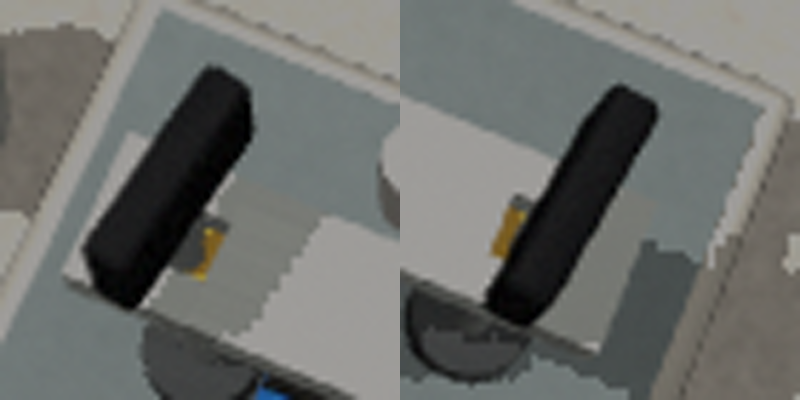

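Coarse estimates: left axis about (0.616, 0.120), right about (0.580, -0.097), bar direction about 80.5°, wings at about 164° and 162°. I'll move above the left handle and check with the wrist camera.

Call:
arm_command --steps '[{"delta_pos":[10,-10,30],"dr":[0,0,0]},{"delta_pos":[30,-27,27],"dr":[0,0,0]},{"delta_pos":[30,-27,0],"dr":[0,0,0]},{"delta_pos":[30,-27,0],"dr":[0,0,0]},{"delta_pos":[30,-27,0],"dr":[0,0,0]},{"delta_pos":[30,-27,0],"dr":[0,0,0]},{"delta_pos":[30,-27,0],"dr":[0,0,0]},{"delta_pos":[30,-27,0],"dr":[0,0,0]},{"delta_pos":[30,-27,0],"dr":[0,0,0]},{"delta_pos":[30,-27,0],"dr":[0,0,0]},{"delta_pos":[30,-27,0],"dr":[0,0,0]},{"delta_pos":[30,-27,0],"dr":[0,0,0]},{"delta_pos":[30,-27,0],"dr":[0,0,0]},{"delta_pos":[30,-27,0],"dr":[0,0,0]},{"delta_pos":[30,-27,0],"dr":[0,0,0]},{"delta_pos":[20,-16,0],"dr":[0,0,0]},{"delta_pos":[0,0,0],"dr":[0,0,0]},{"delta_pos":[0,0,0],"dr":[0,0,0]}]'

```text
time_s: 1.9
position: [0.6154, 0.1205, 0.3097]
tool_rot: [[0.302, 0.953, -0.001], [0.953, -0.302, 0.0], [-0.0, -0.001, -1.0]]
ft_force: [-1.0, 0.6, 0.5]
grip_width: 0.0854
```

```bash
python3 - <<'E'
from h import *
s=env.observe(); print(s['time_s'],s['position'],s['q'])
c=env.get_calibration('wrist'); save('wrist','w1.png')
np.save('cal1.npy',c,allow_pickle=True); print(c)
print(np.linalg.inv(np.array(c['view']))[:3,3])
E
```

```text
1.9 [0.61539439 0.12046482 0.30966519] [ 2.70713307e-01  2.83724978e+01  5.43157582e+01  1.37021644e-02
  9.73920988e+01 -7.21778337e+01]
{'fx': 364.3824107519284, 'fy': 364.3824107519284, 'cx': 318.84490004236665, 'cy': 237.6632019102556, 'k1': -0.0759046542929938, 'view': array([[ 3.00646217e-01,  9.53735568e-01, -5.63636492e-04,
        -2.99223756e-01],
       [-9.01504368e-01,  2.83988378e-01, -3.26558534e-01,
         5.80488055e-01],
       [-3.11290423e-01,  9.86867087e-02,  9.45176812e-01,
        -2.53844213e-01],
       [ 0.00000000e+00,  0.00000000e+00,  0.00000000e+00,
         1.00000000e+00]])}
[0.53425373 0.14557953 0.42932234]
```

View pics/w1.png

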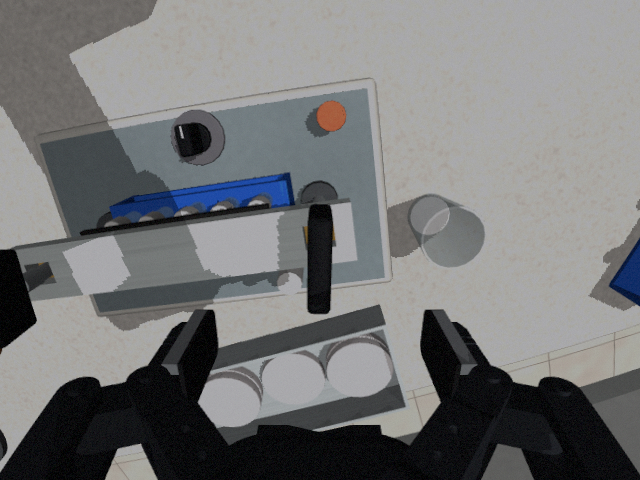

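The wrist view shows the left wing almost parallel to image columns, spanning about (319,205) to (318,312). I'll enlarge it.

```bash
python3 - <<'E'
from h import *
im=cv2.imread('pics/w1.png')[195:325,260:380]
im=np.clip(im.astype(float)*2.5,0,255).astype(np.uint8)
cv2.imwrite('pics/w1c.png',cv2.resize(im,None,fx=4.6,fy=4.6,interpolation=cv2.INTER_CUBIC))
E
```

```text
(no output)
```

View pics/w1c.png

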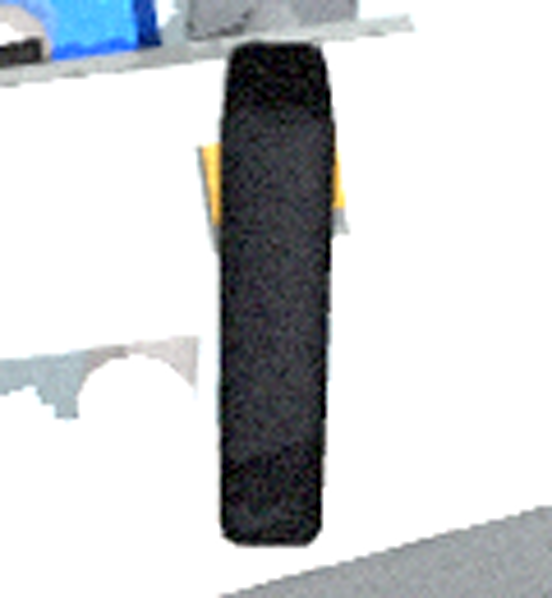

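```bash
cat >> h.py <<'E'
def face(pts,n='wrist',z=.236):
    q=np.array([ray(n,u,v,z)[:2] for u,v in pts]); a=(q[0]+q[1])/2; b=(q[2]+q[3])/2  # near l,r; far l,r
    d=b-a; print('ctr',(a+b)/2,'ang',np.degrees(np.arctan2(d[1],d[0])),'len',np.linalg.norm(d),'w',np.linalg.norm(q[0]-q[1]),np.linalg.norm(q[2]-q[3]))
E
python3 - <<'E'
from h import *
face([(308.3,217.8),(332.2,217.8),(308.3,313.5),(330,313.5)])
E
```

```text
ctr [0.61562924 0.12078169] ang -18.001752007875197 len 0.060452935841181485 w 0.013202577371607271 0.013205825050514593
```

The left wing centre is (0.6156, 0.1208) at -18°, and the tool sits right over it and is aligned. I'll descend, grip and turn 35° clockwise.

Call:
arm_command --steps '[{"delta_pos":[0,0,-25],"dr":[0,0,-0.5]},{"delta_pos":[0,0,-25],"dr":[0,0,0]},{"delta_pos":[0,0,-20],"dr":[0,0,0]},{"delta_pos":[0,0,-9],"dr":[0,0,0]},{"delta_pos":[0,0,0],"dr":[0,0,0]}]'

```text
time_s: 2.45
position: [0.6148, 0.1212, 0.2308]
tool_rot: [[0.308, 0.951, -0.002], [0.951, -0.308, 0.0], [-0.0, -0.002, -1.0]]
ft_force: [-0.4, -0.3, 0.9]
grip_width: 0.0858
```

Call:
arm_command --steps '[{"delta_pos":[0,0,0],"dr":[0,0,0]},{"delta_pos":[0,0,0],"dr":[0,0,0]},{"delta_pos":[0,0,0],"dr":[0,0,0]},{"delta_pos":[0,0,0],"dr":[0,0,0]},{"delta_pos":[0,0,0],"dr":[0,0,0]},{"delta_pos":[0,0,0],"dr":[0,0,0]},{"delta_pos":[0,0,0],"dr":[0,0,0]},{"delta_pos":[0,0,0],"dr":[0,0,0]}]' --grip 0 --squeeze 50

```text
time_s: 3.25
position: [0.6157, 0.1205, 0.2317]
tool_rot: [[0.309, 0.951, 0.001], [0.951, -0.309, 0.0], [0.0, 0.001, -1.0]]
ft_force: [-0.8, -0.2, 3.1]
grip_width: 0.0131
```

Gripped (13 mm opening, small forces). Turning 35° clockwise.

Call:
arm_command --steps '[{"delta_pos":[0,0,0],"dr":[0,0,-3.5]},{"delta_pos":[0,0,0],"dr":[0,0,-3.5]},{"delta_pos":[0,0,0],"dr":[0,0,-3.5]},{"delta_pos":[0,0,0],"dr":[0,0,-3.5]},{"delta_pos":[0,0,0],"dr":[0,0,-3.5]},{"delta_pos":[0,0,0],"dr":[0,0,-3.5]},{"delta_pos":[0,0,0],"dr":[0,0,-3.5]},{"delta_pos":[0,0,0],"dr":[0,0,-3.5]},{"delta_pos":[0,0,0],"dr":[0,0,-3.5]},{"delta_pos":[0,0,0],"dr":[0,0,-3.5]},{"delta_pos":[0,0,0],"dr":[0,0,0]},{"delta_pos":[0,0,0],"dr":[0,0,0]}]'

```text
time_s: 4.45
position: [0.6155, 0.1202, 0.2317]
tool_rot: [[0.798, 0.603, -0.0], [0.603, -0.798, -0.001], [-0.0, 0.0, -1.0]]
ft_force: [-3.2, -1.2, 4.8]
grip_width: 0.0131
```

```bash
python3 - <<'E'
from h import *
s=env.observe(); R=s['tool_rot'];print(np.degrees(np.arctan2(R[1][0],R[0][0])),s['ft_force'],s['wrist_torque'],s['grip_width'],s['q'])
E
```

```text
37.049718089140065 [-3.22025443 -1.18318209  4.77490954] [-0.32947362  0.46040513 -0.18187424] 0.013130862765307463 [ 2.59466728e-01  3.05093008e+01  6.32310517e+01 -3.01039614e-02
  8.62606876e+01 -3.67882916e+01]
```

Call:
arm_command --steps '[{"delta_pos":[0,0,0],"dr":[0,0,0]},{"delta_pos":[0,0,0],"dr":[0,0,0]},{"delta_pos":[0,0,0],"dr":[0,0,0]},{"delta_pos":[0,0,0],"dr":[0,0,0]},{"delta_pos":[0,0,0],"dr":[0,0,0]},{"delta_pos":[0,0,20],"dr":[0,0,0]},{"delta_pos":[0,0,30],"dr":[0,0,0]},{"delta_pos":[0,0,28],"dr":[0,0,0]},{"delta_pos":[-6,-36,0],"dr":[0,0,5.5]},{"delta_pos":[-6,-36,0],"dr":[0,0,5.5]},{"delta_pos":[-6,-36,0],"dr":[0,0,5.5]},{"delta_pos":[-6,-36,0],"dr":[0,0,5.5]},{"delta_pos":[-6,-36,0],"dr":[0,0,5.5]},{"delta_pos":[-6,-37,0],"dr":[0,0,5.5]},{"delta_pos":[0,0,0],"dr":[0,0,0]},{"delta_pos":[0,0,0],"dr":[0,0,0]},{"delta_pos":[0,0,0],"dr":[0,0,0]}]' --grip 1

```text
time_s: 6.15
position: [0.5797, -0.0956, 0.3094]
tool_rot: [[0.342, 0.94, 0.0], [0.94, -0.342, 0.0], [0.0, 0.0, -1.0]]
ft_force: [-0.5, 0.4, 0.3]
grip_width: 0.0856
```

```bash
python3 - <<'E'
from h import *
s=env.observe(); R=s['tool_rot'];print(s['time_s'],s['position'],np.degrees(np.arctan2(R[1][0],R[0][0])))
im=save('wrist','w2.png')
im=np.clip(im.astype(float)*2.5,0,255).astype(np.uint8)[150:350,240:500]
cv2.imwrite('pics/w2c.png',cv2.resize(im,None,fx=3,fy=3,interpolation=cv2.INTER_CUBIC))
E
```

```text
6.15 [ 0.57969616 -0.09557121  0.30936979] 69.9833804423071
```

View pics/w2c.png

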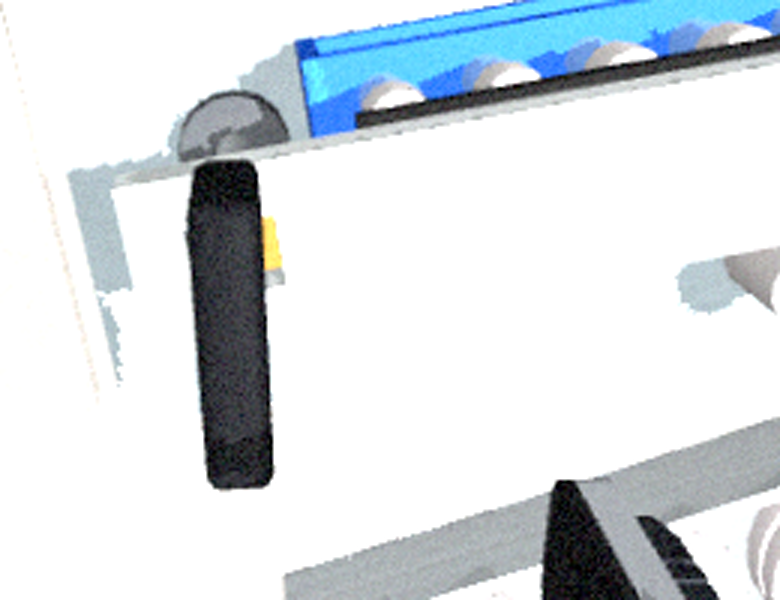

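```bash
python3 - <<'E'
from h import *
face([(303,217.7),(327.3,217.7),(309.3,312.7),(330.7,312.7)])
E
```

```text
ctr [ 0.57945954 -0.09656908] ang -17.306044451158375 len 0.05980805162490568 w 0.013369764889063855 0.01296401061755281
```

Right wing centre is (0.5795, -0.0966) at -17.3°, so 7.9° turned. I'll align, descend, grip and turn 70° (to about 78°, against 43.5° on the left).

Call:
arm_command --steps '[{"delta_pos":[0,-1,-25],"dr":[0,0,2.7]},{"delta_pos":[0,0,-25],"dr":[0,0,0]},{"delta_pos":[0,0,-20],"dr":[0,0,0]},{"delta_pos":[0,0,-8],"dr":[0,0,0]},{"delta_pos":[0,0,0],"dr":[0,0,0]}]'

```text
time_s: 6.7
position: [0.5795, -0.0967, 0.2307]
tool_rot: [[0.297, 0.955, -0.002], [0.955, -0.297, 0.001], [0.0, -0.002, -1.0]]
ft_force: [0.2, -0.2, 0.9]
grip_width: 0.0855
```

Call:
arm_command --steps '[{"delta_pos":[0,0,0],"dr":[0,0,0]},{"delta_pos":[0,0,0],"dr":[0,0,0]},{"delta_pos":[0,0,0],"dr":[0,0,0]},{"delta_pos":[0,0,0],"dr":[0,0,0]},{"delta_pos":[0,0,0],"dr":[0,0,0]},{"delta_pos":[0,0,0],"dr":[0,0,0]},{"delta_pos":[0,0,0],"dr":[0,0,0]},{"delta_pos":[0,0,0],"dr":[0,0,0]}]' --grip 0

```text
time_s: 7.5
position: [0.5799, -0.0969, 0.2318]
tool_rot: [[0.297, 0.955, 0.001], [0.955, -0.297, 0.001], [0.001, 0.001, -1.0]]
ft_force: [1.2, 5.0, 3.7]
grip_width: 0.0137
```

Call:
arm_command --steps '[{"delta_pos":[0,0,0],"dr":[0,0,-4]},{"delta_pos":[0,0,0],"dr":[0,0,-4]},{"delta_pos":[0,0,0],"dr":[0,0,-4]},{"delta_pos":[0,0,0],"dr":[0,0,-4]},{"delta_pos":[0,0,0],"dr":[0,0,-4]},{"delta_pos":[0,0,0],"dr":[0,0,-4]},{"delta_pos":[0,0,0],"dr":[0,0,-4]},{"delta_pos":[0,0,0],"dr":[0,0,-4]},{"delta_pos":[0,0,0],"dr":[0,0,-4]},{"delta_pos":[0,0,0],"dr":[0,0,-4]},{"delta_pos":[0,0,0],"dr":[0,0,-4]},{"delta_pos":[0,0,0],"dr":[0,0,-4]},{"delta_pos":[0,0,0],"dr":[0,0,-4]},{"delta_pos":[0,0,0],"dr":[0,0,-4]},{"delta_pos":[0,0,0],"dr":[0,0,-4]},{"delta_pos":[0,0,0],"dr":[0,0,-4]},{"delta_pos":[0,0,0],"dr":[0,0,-4]},{"delta_pos":[0,0,0],"dr":[0,0,-2]},{"delta_pos":[0,0,0],"dr":[0,0,0]},{"delta_pos":[0,0,0],"dr":[0,0,0]}]'

```text
time_s: 9.5
position: [0.5786, -0.0978, 0.2318]
tool_rot: [[0.999, 0.046, -0.002], [0.046, -0.999, -0.001], [-0.002, 0.0, -1.0]]
ft_force: [-5.4, 0.5, 5.6]
grip_width: 0.0134
```

Call:
arm_command --steps '[{"delta_pos":[0,0,0],"dr":[0,0,0]},{"delta_pos":[0,0,0],"dr":[0,0,0]},{"delta_pos":[0,0,0],"dr":[0,0,0]},{"delta_pos":[0,0,0],"dr":[0,0,0]},{"delta_pos":[0,0,0],"dr":[0,0,0]},{"delta_pos":[0,0,20],"dr":[0,0,0]},{"delta_pos":[0,0,30],"dr":[0,0,0]},{"delta_pos":[0,0,28],"dr":[0,0,0]},{"delta_pos":[6,36,0],"dr":[0,0,6]},{"delta_pos":[6,36,0],"dr":[0,0,6]},{"delta_pos":[6,36,0],"dr":[0,0,6]},{"delta_pos":[6,36,0],"dr":[0,0,6]},{"delta_pos":[6,36,0],"dr":[0,0,6]},{"delta_pos":[6,37,0],"dr":[0,0,4.4]},{"delta_pos":[0,0,0],"dr":[0,0,0]},{"delta_pos":[0,0,0],"dr":[0,0,0]},{"delta_pos":[0,0,0],"dr":[0,0,0]}]' --grip 1

```text
time_s: 11.2
position: [0.6156, 0.1186, 0.3093]
tool_rot: [[0.799, 0.602, -0.0], [0.602, -0.799, -0.0], [-0.0, 0.0, -1.0]]
ft_force: [-0.9, -0.7, -0.6]
grip_width: 0.0855
```

```bash
python3 - <<'E'
from h import *
s=env.observe(); R=s['tool_rot'];print(s['time_s'],s['position'],np.degrees(np.arctan2(R[1][0],R[0][0])))
im=save('wrist','w3.png')
im=np.clip(im.astype(float)*2.5,0,255).astype(np.uint8)
cv2.imwrite('pics/w3c.png',cv2.resize(im[100:350,0:400],None,fx=2,fy=2,interpolation=cv2.INTER_CUBIC))
E
```

```text
11.2 [0.61556816 0.11859649 0.30933115] 36.994985753781926
```

View pics/w3c.png

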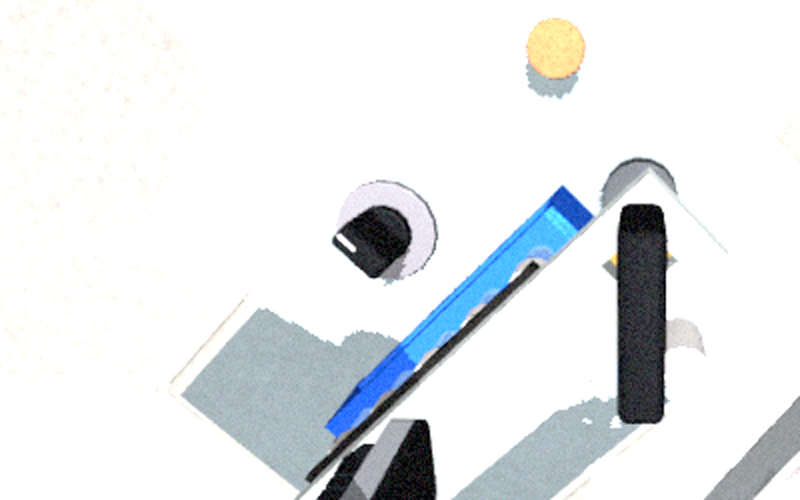

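The left wing is aligned with the image and the tool, so the first turn held; y is 2 mm short. I'll descend, grip and turn about 47° to the stop.

Call:
arm_command --steps '[{"delta_pos":[0,2,-25],"dr":[0,0,0]},{"delta_pos":[0,0,-25],"dr":[0,0,0]},{"delta_pos":[0,0,-20],"dr":[0,0,0]},{"delta_pos":[0,0,-8],"dr":[0,0,0]},{"delta_pos":[0,0,0],"dr":[0,0,0]}]'

```text
time_s: 11.75
position: [0.6154, 0.1207, 0.2307]
tool_rot: [[0.799, 0.602, -0.002], [0.602, -0.799, -0.0], [-0.001, -0.001, -1.0]]
ft_force: [0.0, 0.9, 0.4]
grip_width: 0.0854
```

Call:
arm_command --steps '[{"delta_pos":[0,0,0],"dr":[0,0,0]},{"delta_pos":[0,0,0],"dr":[0,0,0]},{"delta_pos":[0,0,0],"dr":[0,0,0]},{"delta_pos":[0,0,0],"dr":[0,0,0]},{"delta_pos":[0,0,0],"dr":[0,0,0]},{"delta_pos":[0,0,0],"dr":[0,0,0]},{"delta_pos":[0,0,0],"dr":[0,0,0]},{"delta_pos":[0,0,0],"dr":[0,0,0]}]' --grip 0

```text
time_s: 12.55
position: [0.615, 0.121, 0.2318]
tool_rot: [[0.798, 0.602, -0.001], [0.602, -0.798, -0.001], [-0.002, 0.0, -1.0]]
ft_force: [-4.8, -3.4, 3.5]
grip_width: 0.0133
```

Call:
arm_command --steps '[{"delta_pos":[0,0,0],"dr":[0,0,-4]},{"delta_pos":[0,0,0],"dr":[0,0,-4]},{"delta_pos":[0,0,0],"dr":[0,0,-4]},{"delta_pos":[0,0,0],"dr":[0,0,-4]},{"delta_pos":[0,0,0],"dr":[0,0,-4]},{"delta_pos":[0,0,0],"dr":[0,0,-4]},{"delta_pos":[0,0,0],"dr":[0,0,-4]},{"delta_pos":[0,0,0],"dr":[0,0,-4]},{"delta_pos":[0,0,0],"dr":[0,0,-4]},{"delta_pos":[0,0,0],"dr":[0,0,-4]},{"delta_pos":[0,0,0],"dr":[0,0,-2]},{"delta_pos":[0,0,0],"dr":[0,0,-2]},{"delta_pos":[0,0,0],"dr":[0,0,-1]},{"delta_pos":[0,0,0],"dr":[0,0,-1]},{"delta_pos":[0,0,0],"dr":[0,0,-1]},{"delta_pos":[0,0,0],"dr":[0,0,0]},{"delta_pos":[0,0,0],"dr":[0,0,0]}]'

```text
time_s: 14.25
position: [0.6152, 0.121, 0.2318]
tool_rot: [[0.985, -0.172, -0.001], [-0.172, -0.985, -0.001], [-0.0, 0.001, -1.0]]
ft_force: [-3.5, -3.4, 3.9]
grip_width: 0.0135
```

```bash
python3 - <<'E'
from h import *
s=env.observe(); R=s['tool_rot'];print(np.degrees(np.arctan2(R[1][0],R[0][0])),s['ft_force'],s['wrist_torque'],s['grip_width'])
E
```

```text
-9.896136253941357 [-3.52431093 -3.42013207  3.90681233] [-0.51440098  0.61550598  0.2751211 ] 0.013535626773785897
```

Left is at its stop. Now back to the right handle for the last ~12°.

Call:
arm_command --steps '[{"delta_pos":[0,0,0],"dr":[0,0,0]},{"delta_pos":[0,0,0],"dr":[0,0,0]},{"delta_pos":[0,0,0],"dr":[0,0,0]},{"delta_pos":[0,0,0],"dr":[0,0,0]},{"delta_pos":[0,0,0],"dr":[0,0,0]},{"delta_pos":[0,0,20],"dr":[0,0,0]},{"delta_pos":[0,0,30],"dr":[0,0,0]},{"delta_pos":[0,0,28],"dr":[0,0,0]},{"delta_pos":[-6,-36,0],"dr":[0,0,2.5]},{"delta_pos":[-6,-36,0],"dr":[0,0,2.5]},{"delta_pos":[-6,-36,0],"dr":[0,0,2.5]},{"delta_pos":[-6,-36,0],"dr":[0,0,2.5]},{"delta_pos":[-6,-36,0],"dr":[0,0,2.5]},{"delta_pos":[-6,-37,0],"dr":[0,0,0]},{"delta_pos":[0,0,0],"dr":[0,0,0]},{"delta_pos":[0,0,0],"dr":[0,0,0]},{"delta_pos":[0,0,0],"dr":[0,0,0]}]' --grip 1

```text
time_s: 15.95
position: [0.5797, -0.0946, 0.3094]
tool_rot: [[0.999, 0.046, 0.0], [0.046, -0.999, 0.0], [0.0, -0.0, -1.0]]
ft_force: [-1.4, 0.6, 0.6]
grip_width: 0.0854
```

```bash
python3 - <<'E'
from h import *
s=env.observe(); R=s['tool_rot'];print(s['time_s'],s['position'],np.degrees(np.arctan2(R[1][0],R[0][0])))
im=save('wrist','w4.png')
cv2.imwrite('pics/w4b.png',np.clip(im.astype(float)*1.5,0,255).astype(np.uint8))
E
```

```text
15.95 [ 0.57972551 -0.09459049  0.30937893] 2.6305807072899303
```

View pics/w4b.png

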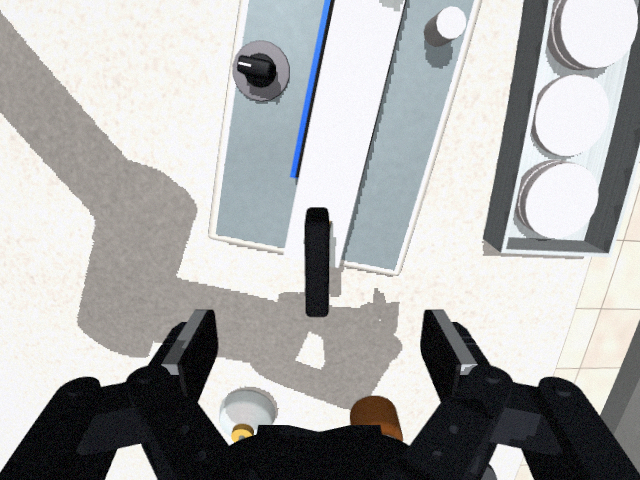

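The right wing (305–329, 208–317) is aligned with the tool. I'll grip and turn 13°.

Call:
arm_command --steps '[{"delta_pos":[0,-2,-25],"dr":[0,0,0]},{"delta_pos":[0,0,-25],"dr":[0,0,0]},{"delta_pos":[0,0,-20],"dr":[0,0,0]},{"delta_pos":[0,0,-8],"dr":[0,0,0]},{"delta_pos":[0,0,0],"dr":[0,0,0]}]'

```text
time_s: 16.5
position: [0.5795, -0.0967, 0.2307]
tool_rot: [[0.999, 0.046, -0.001], [0.046, -0.999, 0.001], [-0.001, -0.001, -1.0]]
ft_force: [-0.2, -0.2, -0.1]
grip_width: 0.0854
```

Call:
arm_command --steps '[{"delta_pos":[0,0,0],"dr":[0,0,0]},{"delta_pos":[0,0,0],"dr":[0,0,0]},{"delta_pos":[0,0,0],"dr":[0,0,0]},{"delta_pos":[0,0,0],"dr":[0,0,0]},{"delta_pos":[0,0,0],"dr":[0,0,0]},{"delta_pos":[0,0,0],"dr":[0,0,0]},{"delta_pos":[0,0,0],"dr":[0,0,0]},{"delta_pos":[0,0,0],"dr":[0,0,0]},{"delta_pos":[0,0,0],"dr":[0,0,-3]},{"delta_pos":[0,0,0],"dr":[0,0,-3]},{"delta_pos":[0,0,0],"dr":[0,0,-3]},{"delta_pos":[0,0,0],"dr":[0,0,-2]},{"delta_pos":[0,0,0],"dr":[0,0,-1]},{"delta_pos":[0,0,0],"dr":[0,0,-1]},{"delta_pos":[0,0,0],"dr":[0,0,0]},{"delta_pos":[0,0,0],"dr":[0,0,0]}]' --grip 0

```text
time_s: 18.1
position: [0.5785, -0.0976, 0.2318]
tool_rot: [[0.984, -0.18, -0.002], [-0.18, -0.984, -0.001], [-0.002, 0.001, -1.0]]
ft_force: [-8.6, -1.0, 4.4]
grip_width: 0.0133
```

Call:
arm_command --steps '[{"delta_pos":[0,0,0],"dr":[0,0,0]},{"delta_pos":[0,0,0],"dr":[0,0,0]},{"delta_pos":[0,0,0],"dr":[0,0,0]},{"delta_pos":[0,0,0],"dr":[0,0,0]},{"delta_pos":[0,0,0],"dr":[0,0,0]},{"delta_pos":[0,0,20],"dr":[0,0,0]},{"delta_pos":[0,0,30],"dr":[0,0,0]},{"delta_pos":[0,0,40],"dr":[0,0,0]},{"delta_pos":[-20,20,30],"dr":[0,0,0]},{"delta_pos":[-30,30,10],"dr":[0,0,0]},{"delta_pos":[-30,30,0],"dr":[0,0,0]},{"delta_pos":[-30,20,0],"dr":[0,0,0]},{"delta_pos":[0,0,0],"dr":[0,0,0]},{"delta_pos":[0,0,0],"dr":[0,0,0]},{"delta_pos":[0,0,0],"dr":[0,0,0]}]' --grip 1

```text
time_s: 19.6
position: [0.4702, 0.002, 0.3612]
tool_rot: [[0.983, -0.181, -0.0], [-0.181, -0.983, -0.0], [-0.0, 0.0, -1.0]]
ft_force: [0.8, 0.4, 0.1]
grip_width: 0.0855
```

```bash
python3 - <<'E'
from h import *
save('scene','s5.png'); im=save('top','t5.png')
sc=cv2.imread('pics/s5.png')[170:370,180:500]
a=cv2.resize(im[130:340,210:480],(640,498)); b=cv2.resize(sc,(640,400))
cv2.imwrite('pics/f5.png',cv2.resize(np.vstack([a,b]),None,fx=.66,fy=.66))
s=env.observe(); print(s['time_s'],s['ft_force'],s['grip_width'])
E
```

```text
19.7 [ 0.54652044  0.09561095 -0.41459773] 0.08576072455624538
```

View pics/f5.png

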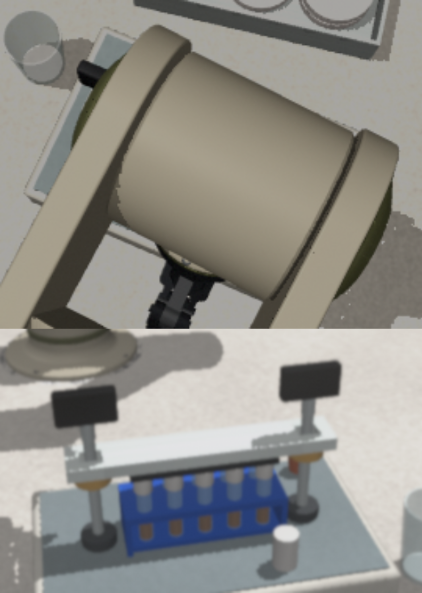

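The scene view shows both wings in line with the bar and the bar level on the tubes; the arm hides the top view. One last wrist view.

```bash
python3 - <<'E'
from h import *
im=save('wrist','w6.png')
cv2.imwrite('pics/w6b.png',np.clip(im.astype(float)*1.5,0,255).astype(np.uint8))
E
```

```text
(no output)
```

View pics/w6b.png

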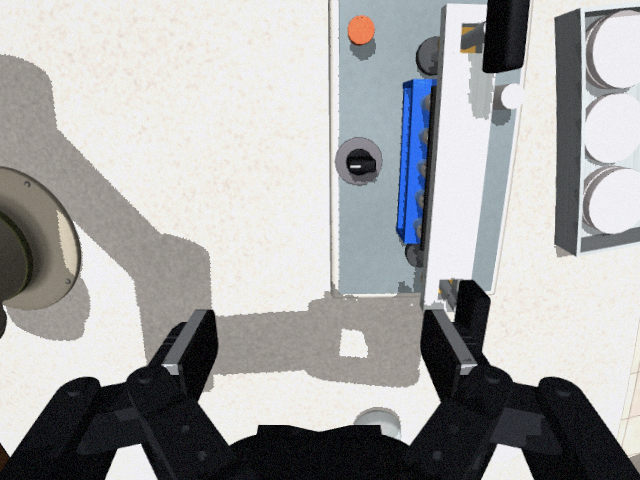

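```bash
python3 -c "
from rig import env
print(env.close_job())"
```

```text
the job is handed in; nothing more can be done
None
```

I turned both winged handles clockwise to their stops and handed the job in at about 20 s of the 67 s allowed; it reports no verdict.

- **Turning:** I worked in four turns: left 35°, right 70°, left about 47° and right 13°. By my estimate the two handles were never more than about 36° apart, which is about 8 mm between the bar's ends.
- **Handles and bar:** The gripper's final angle at each handle was about -10°, against -9.5° for a wing in line with the bar. The last scene and wrist pictures show both wings in line and the bar looking level on the tubes. I judged the bar's height and level by eye and did not measure them.
- **Forces:** Wrist forces read at the end of each move stayed under about 10 N. After backing off, the gripper was open and clear, with about 0 N.
- **Speed dial:** I never came near it. It looks unchanged in the pictures, but I did not measure its angle.
- **Failed check:** The last top-camera picture was blocked by the arm and confirmed nothing.

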